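Jam the track-rod locknut tight with two spanners

TASK

Put the spanner that fits the square of the upright track rod on that square, with its handle on the side of the stand where the stop post stands, so that the post keeps the rod from turning clockwise. Then draw the other big spanner out from under the wooden riser, take it by its handle, and with it turn the hexagon locknut clockwise (seen from above) until it jams tight. Leave the first spanner lying on the square, take the nut spanner off and lay it flat on the bench top clear of the stand; do not work the rod or the nut with the fingers and leave the other things where they are.

Things in the scene. Friction and masses are not known exactly. Their poses are not given: they have to be found in the camera images.
- stand: Fixed dark steel base plate, 265 x 130 x 8 mm, top face 8 mm above the bench. Origin on the bench under the track rod's axis; the plate reaches from x = -60 to +205 mm and y = -65 to +65 mm, plus a 50 mm wide ear under the stop post. Its x axis points along the plate's long end, roughly away from the robot.
- stop_post (a point): Steel stop post, 18 mm thick, from 8 to 40 mm above the bench, on the stand at x = 126, y = -76 mm of the stand's frame. The handle of a spanner on the rod's square comes to rest against it when the rod turns clockwise.
- trackrod: Upright steel track rod: square foot, above it a round collar 42 mm thick up to 67 mm above the bench, the locknut, and a 27 mm threaded stud up to 129 mm. It swivels almost freely in the stand about its upright axis, so turning the nut alone just spins it. Origin on its axis, 9 mm above the bench; axes as the square's.
- square_center (a point): Centre of the rod's square foot: 46 x 46 mm, from 9 to 33 mm above the bench, just above the plate. x and y stand square to its faces, z is up. At the start its x axis is within 10 degrees of the stand's x; from there the rod turns 13 to 35 degrees clockwise before a spanner with its handle along +x meets the post.
- nut_center (a point): Centre of the hexagon locknut on the stud, 41 mm across flats, 22 mm high (68 to 90 mm above the bench). Its y axis stands square on two of the flats; the others follow every 60 degrees. z is up.
- locknut (a joint): Turn of the locknut relative to the track rod, rad, growing clockwise seen from above. It starts at 0.4 to 0.65 and jams against the collar at 1.0, where it stops. Running it takes about 0.35 N m; at the stop the torque rises steeply, and about 0.8 N m is tight. A loaded spanner wedges on the nut: turn it back a little (3 to 10 degrees, until the torque is gone) before drawing it off.
- stem_spanner_jaw (a point): Jaw centre, half-way up, of the open-ended steel spanner for the square: opening 49 mm, tips flared, 205 mm long, 14 mm thick, about 0.3 kg, flat on the bench. Home, it lies on the square's axis. x points out of the jaw's mouth, the handle runs along -x to 178 mm from here, z up. Tips 27 mm ahead; head 71 mm wide (72 over the tips), to 39 mm behind.
- stem_spanner_handle (a point): Grip on the handle of the stem spanner, 110 mm behind its jaw centre, half-way up: handle 24 mm wide, 14 mm thick. Same axes as the jaw.
- nut_spanner_jaw (a point): Jaw centre, half-way up, of the steel spanner for the locknut: opening 43.5 mm, too narrow for the square; 204 mm long, 14 mm thick, 0.28 kg. At the start its handle lies under the riser, whose front edge is 43 to 50 mm behind this point. x out of the mouth, handle along -x to 178 mm, z up. Head 65 mm wide (66 over the flared tips), tips 26 mm ahead, 39 mm behind.
- nut_spanner_handle (a point): Grip on the handle of the nut spanner, 110 mm behind its jaw centre, half-way up: 24 mm wide, 14 mm thick. Hidden under the riser at the start. Same axes as the jaw.
- riser: Fixed low wooden riser, 170 mm deep, 280 mm wide: board from 40 to 54 mm above the bench on side walls and a back wall, open only at the front (its -x side). Origin on the bench under its centre. A carton of parts and a yellow box stand on it, up to 119 mm high, starting 65 mm behind the front edge.
- small_spanner: Bystander: a smaller spanner (opening 24 mm, 185 mm long) lying by the stem spanner; fits neither square nor nut. Origin under its jaw centre.
- oil_filter: Bystander: black oil filter, 76 mm diameter, 95 mm high.
- carton: Bystander: yellow carton, 60 x 100 x 55 mm.
- pulley: Bystander: aluminium belt pulley, 100 mm diameter, 38 mm high.
- spray_can: Bystander: spray can, 58 mm diameter, 170 mm high.
- screwdriver: Bystander: screwdriver 190 mm long.
- tin_mug: Bystander: dark steel bowl, 72 mm wide, 70 mm high.
There are look-alikes about, which are no part of the job. What is shaped like the part that bears stem_spanner_jaw but pink is not meant.

How it is judged:
By the outcome, as a careful person would: the job done as asked, in the order asked, and still so for the second after the job is handed in, with the robot touching nothing.
It also fails if it takes over 72 s, if anything falls off the work surface, if the arm or the gripper's body presses on something with over 40 N, if the wrist force passes 120 N, or if a joint passes its speed limit or range.

ROBOT

A 6-joint arm with a two-finger parallel gripper is mounted at the origin on the work surface. World frame = base frame: x ahead of the robot, y to its left, z up, the work surface at z = 0. Lengths are in m, angles in rad, forces in N, time in s.
With the tool pointing down it reaches from about 0.35 to 0.975 m from the base axis. Payload 7.1 kg.
Tool frame: the origin (TCP) lies on the centre line of the jaws, within the pads' length; the fingertips stand 17 mm ahead of it and the grasp point (between the pads) lies 2 mm behind it; z points along the fingers, y is the line along which they close (so a half turn about z gives the same grasp; the last joint's range is limited). The gripper opens to 88 mm and grips with 3 to 60 N. Pads are 20 mm wide; open, the fingers measure 115 mm over their backs; the gripper's body (75 mm by 178 mm) begins 61 mm behind the grasp point.
Start: joints at [1.199, 0.423, 1.63, -0, 1.089, -0.019], TCP at [0.216, 0.587, 0.216] pointing down, gripper open.
Joint ranges: [-3, 3], [-0.9, 2.11], [0.09, 2.58], [-1.31, 4.45], [0.11, 2.69], [-2.54, 2.54]. Speed limits (rad/s): [2.39, 2.39, 3.01, 3.14, 3.14, 3.14].

INTERFACE

Orientations are given as a 3x3 rotation matrix whose columns are the frame's x, y, z axes.
In Python, from workcell import r gives the robot as it stands.
- The arm moves only by the tool jog_arm, never from a script. Its argument "deltas" is text: rows parted by semicolons, each of 7 numbers parted by spaces: the opening, from -1 (shut) to 1 (fully open), so that 0 is half open, then the shift along the tool's x, y, z normalised to -1 to 1, where 1 is 0.2 m, then the turn, a rotation vector about the tool's x, y, z normalised to -1 to 1, where 1 is 180 degrees. In form: hand x y z rx ry rz; .... A call has exactly 10 rows; each row is the pose to reach, as a shift and turn from the pose commanded when the call began, along the tool's axes at that moment, turning the shorter way round; what a row does not reach only later rows make up. A row lasts 1/12 s, in which the tool goes at most 41.7 mm and 7.16 degrees, less where a joint would pass 70% of its speed; a pose out of reach is approached as far as the arm can. A call with a number of a shift or a turn outside -1 to 1 is refused whole. A call with a gripper value outside its range is refused whole. The fingers move at their own pace and stop on an object; "force" is the grip in N (left out, the last holds). Time passes only in rows, so rows that repeat a pose let the fingers close, or fill a call up. It gives the time, the measured TCP pose, the force, the opening and the grip force at its end, in the units of the state.
- r.get_state(): the state, without advancing time (a new reading comes with each control period).
- r.capture(name): name is "side" or "top"; returns a dict with "img" (480x640x3 uint8, blue, green, red), "range_z" (480x640 float32, m along the optical axis (not along the pixel's ray), 0 where there is no reading), "mtx" (3x3 intrinsics, pixels), "rvec" (rotation vector, rad) and "tvec" (3), from world to camera coordinates, as OpenCV has them. Camera axes: x right, y down, z forward; pixel columns grow to the right and rows downward; lengths in m; the calibration is good to about 2 mm. A picture is of the moment at which its call begins.
- r.finish_job(): hands the job in; it is judged then, once.
The state is a dict: "time_s": time; "q": joint angles; "joint_velocities": joint speeds; "joint_efforts": joint torques, N m; "ee_pos": TCP position; "orientation": TCP orientation; "force": force on the tool from outside, world axes, zero at the start; "wrist_torque": the same for the moment, N m; "opening": opening from 0.0 (shut) to 1.0 (fully open); "gripper_force": force on a finger pad.
Only numpy, scipy, OpenCV 4.12 (cv2) and the standard library are available. Lean on these libraries where they do the work, as an engineer would, in place of code of your own. Each camera call takes 0.05 s, during which the arm holds its last target. There are 200 camera calls.

## Working session

There is one attempt and no reset: what is moved stays moved. The work goes in short steps, Python scripts to look and compute and a tool call to move; the robot and the scene stay as the last step left them, time stands still between calls to the robot, and variables do not carry over. Pictures are saved under pics/ and viewed, at most 10 in all, crops included, and the job is handed in when it is done.

Besides the shell and the picture viewer there is one more tool, called after "Request:" by a JSON object that holds its "fn" and its "kwargs". jog_arm: Moves the arm, as the interface text tells. Its arguments: {"type":"object","properties":{"deltas":{"type":"string"},"force":{"type":"number"}},"required":["deltas"]}

```bash
mkdir -p pics; ls
cat > h.py <<'E'
import numpy as np, cv2
from workcell import r
def cap(n):
    c=r.capture(n); c['R']=cv2.Rodrigues(np.array(c['rvec'],float))[0]; c['t']=np.array(c['tvec'],float).ravel(); c['K']=np.array(c['mtx'],float); return c
def ray(c,u,v,z):
    "pixel -> world point at height z"
    d=c['R'].T@(np.linalg.inv(c['K'])@[u,v,1]); o=-c['R'].T@c['t']
    return o+d*(z-o[2])/d[2]
def cloud(c):
    Z=c['range_z']; v,u=np.mgrid[:480,:640]
    P=np.stack([(u-c['K'][0,2])/c['K'][0,0]*Z,(v-c['K'][1,2])/c['K'][1,1]*Z,Z],-1)
    P=(P-c['t'])@c['R']; P[Z<=0]=np.nan; return P
def pix(c,p):
    return cv2.projectPoints(np.array(p,float).reshape(-1,3),np.array(c['rvec'],float),c['t'],c['K'],None)[0].reshape(-1,2)
E
python3 - <<'E'
from h import *
for n in('top','side'):
    c=cap(n); cv2.imwrite(f'pics/{n}0.png',c['img']); np.savez(f'{n}0.npz',**c)
    print(n,-c['R'].T@c['t'],c['K'][0,0])
E
```

```text
pics
top [0.2814715  0.02022782 1.17946309] 451.75812828506304
side [-0.02189028 -0.88707068  0.8272957 ] 461.7053021805407
```

View pics/top0.png

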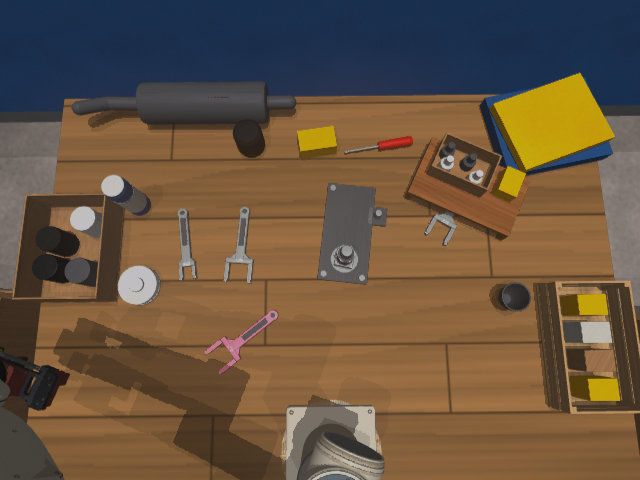

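View pics/side0.png

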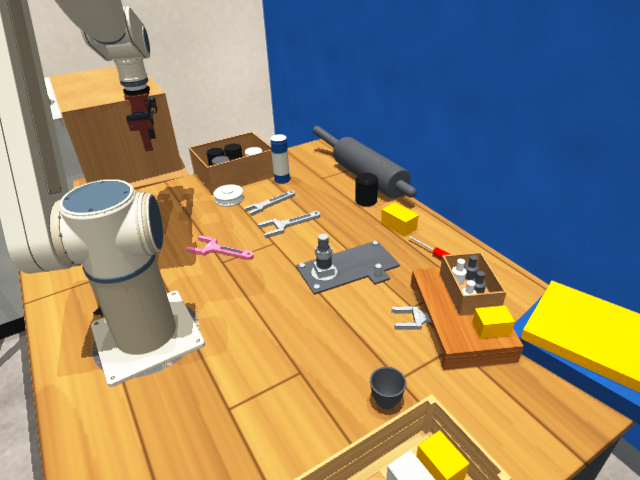

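Top view: candidates for the stem spanner are the large grey one (jaw ≈ (239,268)), the small grey one (186,270) and the pink look-alike (233,350). The nut spanner's head pokes out of the riser at (443,230). The stand is at (346,235), with its post at (379,213). I choose the large grey one and check it in a close crop.

Run:
```python
from h import *
c=dict(np.load('top0.npz')); P=cloud(c); im=c['img']
def crop(x0,y0,w,h,k): return cv2.resize(im[y0:y0+h,x0:x0+w],None,fx=k,fy=k,interpolation=cv2.INTER_CUBIC)
a=crop(170,195,90,95,4); b=crop(312,175,80,115,5); d=crop(415,195,50,55,6)
out=np.zeros((580,400+360,3),np.uint8); out[:380,:360]=a; out[:575,360:760]=b
e=crop(415,195,60,50,4);out[380:580,:240]=e
cv2.imwrite('pics/crop1.png',out)
hsv=cv2.cvtColor(im,cv2.COLOR_BGR2HSV)
for nm,(x0,y0,w,h) in dict(stem=(215,198,47,92),nut=(418,198,44,52)).items():
    s=hsv[y0:y0+h,x0:x0+w]; z=P[y0:y0+h,x0:x0+w,2]
    m=((s[...,1]<80)&(s[...,2]>90)).astype(np.uint8)
    n,l,st,_=cv2.connectedComponentsWithStats(m); k=1+np.argmax(st[1:,4]); m=l==k
    vv,uu=np.nonzero(m); Q=np.array([ray(c,u+x0,v+y0,.014)[:2] for u,v in zip(uu,vv)])
    mu=Q.mean(0); rect=cv2.minAreaRect((Q*1000).astype(np.float32))
    print(nm,st[k],'medz',np.nanmedian(z[m]),mu,'rect',rect); print(cv2.boxPoints(rect))
# heights around stand
Q=P[175:290,312:395].reshape(-1,3)
for lo,hi in((.006,.012),(.035,.044),(.064,.070),(.086,.094),(.122,.135)):
    s=Q[(Q[:,2]>lo)&(Q[:,2]<hi)]; print(lo,len(s),np.median(s,0) if len(s) else'')
s=Q[(Q[:,2]>.003)&(Q[:,2]<.013)]; R=cv2.minAreaRect((s[:,:2]*1000).astype(np.float32)); print(R,cv2.boxPoints(R))
Q=P[130:240,400:530].reshape(-1,3); s=Q[(Q[:,2]>.05)&(Q[:,2]<.058)]; R=cv2.minAreaRect((s[:,:2]*1000).astype(np.float32)); print('riser',R,cv2.boxPoints(R))
```

```text
stem [  8   9  30  77 728] medz 0.013166017279925186 [0.50614012 0.22991354] rect ((515.2162475585938, 228.54714965820312), (70.516357421875, 202.28199768066406), 84.85307312011719)
[[411.32004 202.5045 ]
 [612.78644 184.35777]
 [619.1124  254.5898 ]
 [417.64606 272.7365 ]]
nut [  7  16  32  31 323] medz 0.013704035797019107 [ 0.56095385 -0.30656175] rect ((555.5352172851562, -302.7772216796875), (65.49136352539062, 77.1689224243164), 59.03480911254883)
[[ 505.60162 -311.00363]
 [ 571.7724  -350.70834]
 [ 605.4688  -294.5508 ]
 [ 539.29803 -254.8461 ]]
0.006 3330 [ 0.55883667 -0.05476229  0.0083152 ]
0.035 47 [ 0.58579638 -0.12946261  0.03927634]
0.064 7 [ 0.45288085 -0.03892017  0.06814157]
0.086 102 [ 0.46668275 -0.03693348  0.08962663]
0.122 113 [ 0.47260529 -0.04134972  0.12817692]
((549.853759765625, -69.9873046875), (222.45306396484375, 311.9592590332031), 89.5606460571289) [[ 393.02582  -180.0145  ]
 [ 704.9759   -182.40665 ]
 [ 706.6817     40.039886]
 [ 394.73163    42.432037]]
riser ((699.334228515625, -391.991943359375), (280.2608947753906, 268.9818420410156), 64.30890655517578) [[ 517.3893  -459.96533]
 [ 759.78076 -576.5741 ]
 [ 881.2792  -324.01855]
 [ 638.8877  -207.40979]]
```

View pics/crop1.png

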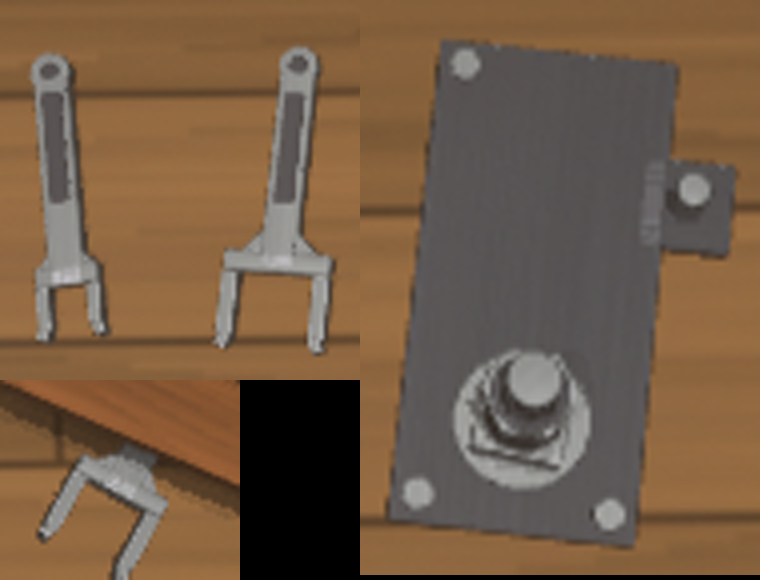

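Run:
```python
from h import *
c=dict(np.load('top0.npz')); s=dict(np.load('side0.npz'))
P=cloud(c)
print('plate');Q=[ray(c,*p,.008)[:2] for p in((328,183),(375.6,188),(366.6,284.4),(317.6,279))];Q=np.array(Q);print(Q)
ax=(Q[0]+Q[1]-Q[2]-Q[3]);print('stand heading',np.degrees(np.arctan2(ax[1],ax[0])), 'center',Q.mean(0))
print('stud top',ray(c,347,250.6,.129),'post top',ray(c,312+(693-360)/5,175+190/5,.04),'ring end',ray(c,244.5,211.2,.014))
st=r.get_state();print(st['ee_pos'],np.round(st['orientation'],3),st['q'],st['force'])
p=pix(s,[.46,-.04,.05])[0];print(p)
x0,y0=int(p[0])-35,int(p[1])-40
a=cv2.resize(s['img'][y0:y0+75,x0:x0+100],None,fx=8,fy=8,interpolation=cv2.INTER_CUBIC);cv2.imwrite('pics/side_rod.png',a);print(x0,y0)
# nut top points
x=P[225:285,325:375].reshape(-1,3);x=x[(x[:,2]>.085)&(x[:,2]<.095)];R=cv2.minAreaRect((x[:,:2]*1000).astype(np.float32));print(R,len(x))
```

```text
plate
[[ 0.68245475 -0.0033497 ]
 [ 0.66676443 -0.13228033]
 [ 0.4053731  -0.09953374]
 [ 0.42084081  0.02746676]]
stand heading -6.9294154876200675 center [ 0.54385827 -0.05192425]
stud top [ 0.47299431 -0.04340043  0.129     ] post top [ 0.5879446  -0.13348746  0.04      ] ring end [0.60393774 0.22089231 0.014     ]
[0.21574157 0.58604241 0.21517984] [[-0.938  0.346 -0.001]
 [ 0.346  0.938 -0.001]
 [ 0.    -0.001 -1.   ]] [ 1.19899543e+00  4.23776049e-01  1.63059409e+00  1.66391101e-05
  1.08860940e+00 -1.89909397e-02] [ 0.11096876 -0.70731668 -0.00392493]
[318.39308264 260.75998326]
283 220
((473.17645263671875, -42.11496353149414), (44.789337158203125, 41.210750579833984), 24.209726333618164) 108
```

View pics/side_rod.png

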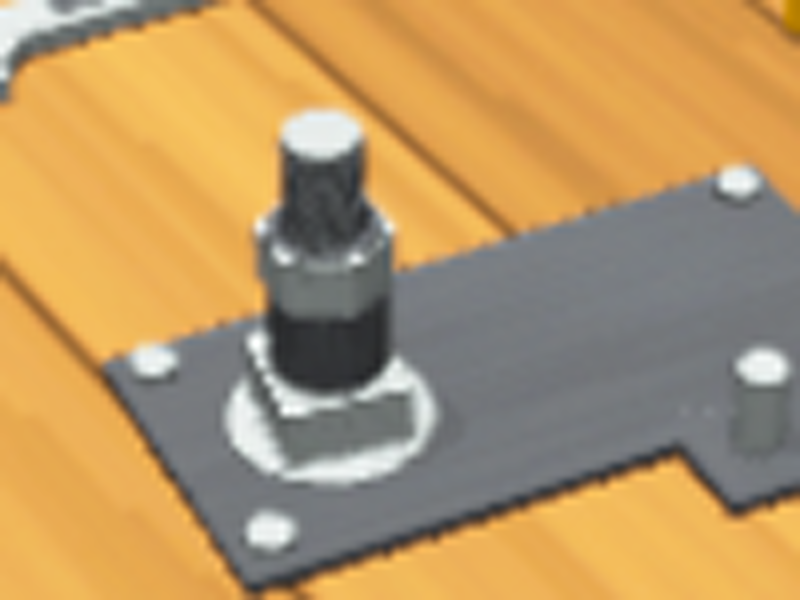

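```bash
cat >> h.py <<'E'
from scipy.spatial.transform import Rotation as Ro
def tool(h):
    a=np.radians(h); return np.array([[np.cos(a),np.sin(a),0],[np.sin(a),-np.cos(a),0],[0,0,-1]])
def rows(wps,p0=None,h0=None):
    "wps: (x,y,z,heading of tool x,hand); deltas from the commanded pose p0,h0 (else measured)"
    st=r.get_state(); p=np.array(st['ee_pos'] if p0 is None else p0); R=np.array(st['orientation']) if h0 is None else tool(h0)
    for w in wps:
        d=R.T@(np.array(w[:3])-p)/.2; v=Ro.from_matrix(R.T@tool(w[3])).as_rotvec()/np.pi
        print(w[4],*np.round(d,3),*np.round(v,3))
def show():
    st=r.get_state(); R=np.array(st['orientation']); print(np.round(st['ee_pos'],4),'hd',round(float(np.degrees(np.arctan2(R[1,0],R[0,0]))),2),'tilt',np.round(R[:,2],3),'F',np.round(st['force'],1),'M',np.round(st['wrist_torque'],2),'op',st['opening'],st['gripper_force'],st['time_s'])
E
python3 - <<'E'
from h import *
s=dict(np.load('side0.npz'))
f=lambda x,y,z:ray(s,283+x/8,220+y/8,z)[:2]
A,B,C=f(283,417,.033),f(412,390,.033),f(250,340,.033)
print(A,B,C,np.degrees(np.arctan2(*(B-A)[::-1])),np.degrees(np.arctan2(*(A-C)[::-1])),(B+C)/2, np.linalg.norm(B-A),np.linalg.norm(C-A))
rows([(.55,.2255,.12,174.85,.2),(.55,.2255,.02,174.85,.2)])
E
```

```text
[ 0.44538336 -0.06300247] [ 0.48888553 -0.07493593] [ 0.45711296 -0.02171469] -15.339964031104909 -105.85951277967024 [ 0.47299924 -0.04832531] 0.04510927194038026 0.04292160096212065
0.2 -2.191 -1.114 0.477 -0.0 -0.0 -0.084
0.2 -2.191 -1.113 0.977 -0.0 -0.0 -0.084
```

Request:
{"fn": "jog_arm", "kwargs": {"deltas": "0.2 -1 -0.55 0.2 0 0 -0.084;0.2 -1 -0.55 0.2 0 0 -0.084;0.2 -1 -0.55 0.2 0 0 -0.084;0.2 -1 -0.55 0.2 0 0 -0.084;0.2 -1 -0.55 0.2 0 0 -0.084;0.2 -1 -0.55 0.2 0 0 -0.084;0.2 -1 -0.55 0.2 0 0 -0.084;0.2 -1 -0.55 0.2 0 0 -0.084;0.2 -1 -0.55 0.2 0 0 -0.084;0.2 -1 -0.55 0.2 0 0 -0.084", "force": 50}}

```text
time_s: 0.93
ee_pos: [0.365, 0.4152, 0.1761]
orientation: [[-0.996, 0.088, 0.0], [0.088, 0.996, 0.001], [-0.0, 0.001, -1.0]]
force: [-0.2, 0.3, -1.0]
opening: 0.599
gripper_force: 0.0
```

Run:
```python
from h import *
show()
rows([(.55,.2255,.12,174.85,.2),(.55,.2255,.02,174.85,.2)])
```

```text
[0.365  0.4152 0.1761] hd 174.97 tilt [ 0.     0.001 -1.   ] F [-0.2  0.3 -1. ] M [ 0.02 -0.03 -0.01] op 0.5986837714129037 0.0 0.9333
0.2 -1.005 -0.864 0.28 0.0 0.0 0.001
0.2 -1.004 -0.864 0.78 0.0 0.0 0.001
```

Request:
{"fn": "jog_arm", "kwargs": {"deltas": "0.2 -1 -0.865 0.28 0 0 0;0.2 -1 -0.865 0.28 0 0 0;0.2 -1 -0.865 0.28 0 0 0;0.2 -1 -0.865 0.28 0 0 0;0.2 -1 -0.865 0.28 0 0 0;0.2 -1 -0.865 0.28 0 0 0;0.2 -1 -0.865 0.28 0 0 0;0.2 -1 -0.865 0.5 0 0 0;0.2 -1 -0.865 0.68 0 0 0;0.2 -1 -0.865 0.68 0 0 0"}}

```text
time_s: 1.77
ee_pos: [0.5448, 0.2232, 0.0334]
orientation: [[-0.996, 0.088, -0.01], [0.088, 0.996, -0.004], [0.01, -0.005, -1.0]]
force: [-1.7, -0.3, 0.5]
opening: 0.6
gripper_force: 0.0
```

Run:
```python
from h import *
show()
c=cap('top'); im=c['img'][190:290,200:290]; cv2.imwrite('pics/t1.png',cv2.resize(im,None,fx=6,fy=6,interpolation=cv2.INTER_CUBIC))
rows([(.55,.2255,.02,174.85,.2)])
```

```text
[0.5448 0.2232 0.0334] hd 174.95 tilt [-0.01  -0.004 -1.   ] F [-1.7 -0.3  0.5] M [-0.    0.   -0.02] op 0.599879836218495 0.0 1.7667
0.2 -0.019 0.01 0.083 -0.001 -0.002 0.001
```

Request:
{"fn": "jog_arm", "kwargs": {"deltas": "0.2 0 0 0.1 0 0 0;0.2 0 0 0.1 0 0 0;0.2 0 0 0.1 0 0 0;-1 0 0 0.1 0 0 0;-1 0 0 0.1 0 0 0;-1 0 0 0.1 0 0 0;-1 0 0 0.1 0 0 0;-1 0 0 0.1 0 0 0;-1 0 0 0.1 0 0 0;-1 0 0 0.1 0 0 0", "force": 55}}

```text
time_s: 2.65
ee_pos: [0.5495, 0.224, 0.02]
orientation: [[-0.996, 0.089, 0.0], [0.089, 0.996, -0.0], [-0.0, -0.0, -1.0]]
force: [0.4, -0.5, -0.1]
opening: 0.11
gripper_force: 0.0
```

Run:
```python
from h import *
show()
```

```text
[0.5495 0.224  0.02  ] hd 174.9 tilt [ 0. -0. -1.] F [ 0.4 -0.5 -0.1] M [0.06 0.01 0.03] op 0.11020615859996212 0.0 2.65
```

Run:
```python
from h import *
show()
c=cap('side'); p=pix(c,[.55,.225,.02])[0].astype(int); print(p)
a=c['img'][p[1]-45:p[1]+45,p[0]-60:p[0]+60]; b=cap('top'); 
p=pix(b,[.53,.225,.02])[0].astype(int);print(p)
b=b['img'][p[1]-45:p[1]+45,p[0]-60:p[0]+60]
cv2.imwrite('pics/g1.png',cv2.resize(np.vstack([a,b]),None,fx=3.3,fy=3.3,interpolation=cv2.INTER_CUBIC))
```

```text
[0.5495 0.224  0.02  ] hd 174.9 tilt [ 0. -0. -1.] F [ 0.4 -0.5 -0.1] M [0.06 0.01 0.03] op 0.11020615859996212 0.0 2.65
[300 215]
[241 237]
```

View pics/g1.png

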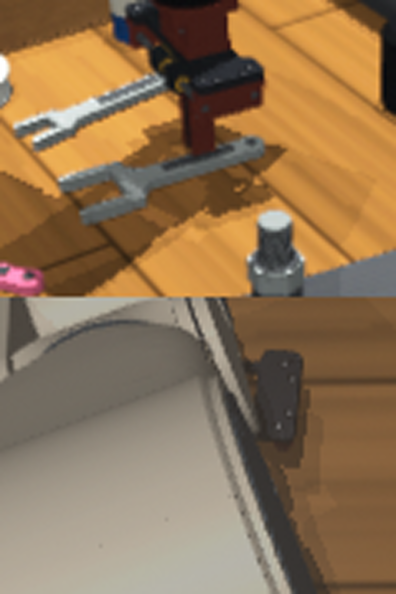

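The side crop shows the handle passing in front of the fingers at crop (200,155). The fingers look to be beyond it or above it, and it has not moved. I check with depth.

Run:
```python
from h import *
c=cap('side'); P=cloud(c); show()
for u in (270,290,296,300,304,312):
    print(u,[(v,*np.round(P[v,u]*1000).astype(int)) for v in range(198,224,4)])
s=dict(np.load('side0.npz'));Q=cloud(s)
print('orig');
for u in (270,290,300,312): print(u,[(v,*np.round(Q[v,u]*1000).astype(int)) for v in range(206,228,3)])
```

```text
[0.5494 0.224  0.0198] hd 174.9 tilt [-0. -0. -1.] F [ 0.2  0.5 -1.2] M [-0.02  0.04  0.  ] op 0.00202973728556666 0.0 2.8
270 [(198, np.int64(534), np.int64(416), np.int64(-4)), (202, np.int64(513), np.int64(369), np.int64(10)), (206, np.int64(507), np.int64(360), np.int64(1)), (210, np.int64(499), np.int64(345), np.int64(-4)), (214, np.int64(488), np.int64(322), np.int64(-4)), (218, np.int64(476), np.int64(298), np.int64(-2)), (222, np.int64(458), np.int64(257), np.int64(11))]
290 [(198, np.int64(593), np.int64(377), np.int64(-5)), (202, np.int64(579), np.int64(349), np.int64(-2)), (206, np.int64(566), np.int64(326), np.int64(-2)), (210, np.int64(555), np.int64(305), np.int64(-3)), (214, np.int64(544), np.int64(285), np.int64(-4)), (218, np.int64(530), np.int64(258), np.int64(0)), (222, np.int64(509), np.int64(218), np.int64(14))]
296 [(198, np.int64(517), np.int64(180), np.int64(118)), (202, np.int64(536), np.int64(219), np.int64(78)), (206, np.int64(540), np.int64(229), np.int64(57)), (210, np.int64(538), np.int64(228), np.int64(43)), (214, np.int64(539), np.int64(230), np.int64(
[... 2140 characters left out ...]
4(575), np.int64(272), np.int64(-1)), (215, np.int64(568), np.int64(259), np.int64(-3)), (218, np.int64(549), np.int64(225), np.int64(11)), (221, np.int64(543), np.int64(214), np.int64(7)), (224, np.int64(539), np.int64(207), np.int64(1)), (227, np.int64(533), np.int64(197), np.int64(-3))]
312 [(206, np.int64(628), np.int64(284), np.int64(-2)), (209, np.int64(620), np.int64(270), np.int64(-4)), (212, np.int64(602), np.int64(238), np.int64(8)), (215, np.int64(588), np.int64(214), np.int64(14)), (218, np.int64(588), np.int64(215), np.int64(2)), (221, np.int64(584), np.int64(209), np.int64(-5)), (224, np.int64(574), np.int64(192), np.int64(-4)), (227, np.int64(562), np.int64(172), np.int64(0))]
```

Run:
```python
from h import *
c=cap('side'); s=dict(np.load('side0.npz'));show()
f=lambda im:cv2.resize(im[190:240,250:330],None,fx=6,fy=6,interpolation=cv2.INTER_CUBIC)
cv2.imwrite('pics/g2.png',np.vstack([f(c['img']),f(s['img'])]))
```

```text
[0.5494 0.224  0.0198] hd 174.91 tilt [-0. -0. -1.] F [-0.1 -0.4  0.4] M [-0.    0.02 -0.04] op 0.007369736359082092 0.0 2.85
```

View pics/g2.png

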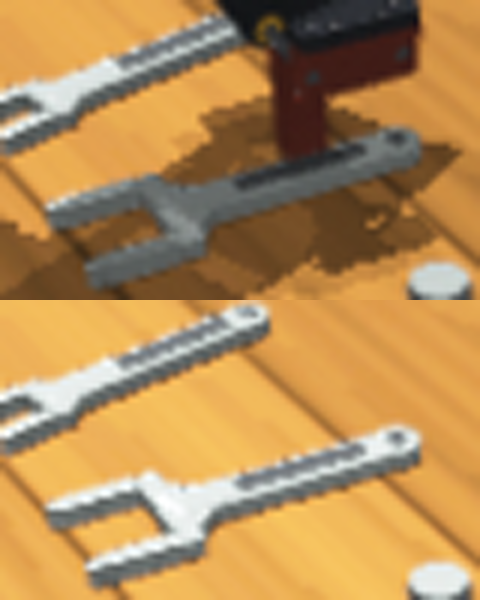

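Run:
```python
from h import *
c=None; A=[]
for i in range(6):
    c=cap('side'); A.append(cloud(c)[204:230,297:304])
m=np.nanmedian(np.array(A),(0,2))*1000
for v,(x,y,z) in zip(range(204,230),m): print(v,c['img'][v,300],round(x),round(y),round(z))
print(pix(c,[(.5494,.224,.0198),(.5494,.215,.003),(.5494,.215,.026),(.5494,.2135,.014),(.5494,.2375,.014)]))
show(); print(r.get_state()['q'])
```

```text
204 [24 29 65] 519 146 114
205 [30 34 69] 518 147 111
206 [24 30 70] 518 147 108
207 [23 28 64] 542 213 61
208 [22 27 62] 546 214 55
209 [22 27 62] 546 215 51
210 [23 27 63] 546 215 47
211 [22 26 63] 545 215 43
212 [23 28 64] 546 215 40
213 [23 29 64] 545 216 36
214 [23 29 64] 545 216 32
215 [27 32 61] 545 217 28
216 [43 42 48] 554 227 14
217 [42 41 40] 551 229 12
218 [55 55 52] 548 221 13
219 [89 91 87] 545 217 11
220 [96 97 91] 544 216 10
221 [93 94 90] 544 216 6
222 [85 89 90] 543 216 2
223 [42 65 88] 543 215 -1
224 [ 35  69 105] 541 212 -2
225 [ 38  78 117] 538 206 -2
226 [ 38  78 117] 535 201 -2
227 [ 38  78 117] 534 196 -2
228 [ 40  79 119] 529 191 -2
229 [ 40  80 120] 527 186 -2
[[300.02842613 215.69661282]
 [301.68870862 221.33678504]
 [301.2986064  215.3436963 ]
 [301.73303881 218.69789154]
 [298.09130933 215.31212103]]
[0.5494 0.2241 0.0198] hd 174.91 tilt [-0. -0. -1.] F [ 0.2  0.4 -0.8] M [-0.03 -0.05 -0.02] op 0.004985011553440216 0.0 3.15
[ 3.67222798e-01  6.55323253e-01  1.79335168e+00 -8.97052100e-06
  6.93036352e-01 -1.11465028e+00]
```

Depth shows the finger tips ending at z ≈ 26 mm (v=215), about 12 mm above the handle, although the TCP reads 20 mm. So the real tips sit higher than stated. I open the fingers and measure the tips again.

Request:
{"fn": "jog_arm", "kwargs": {"deltas": "0.2 0 0 0 0 0 0;0.2 0 0 0 0 0 0;0.2 0 0 0 0 0 0;0.2 0 0 0.02 0 0 0;0.2 0 0 0.02 0 0 0;0.2 0 0 0.02 0 0 0;0.2 0 0 0.02 0 0 0;0.2 0 0 0.02 0 0 0;0.2 0 0 0.02 0 0 0;0.2 0 0 0.02 0 0 0"}}

```text
time_s: 3.98
ee_pos: [0.5495, 0.2241, 0.0159]
orientation: [[-0.996, 0.089, 0.0], [0.089, 0.996, 0.0], [-0.0, 0.0, -1.0]]
force: [-0.3, 0.2, -0.7]
opening: 0.596
gripper_force: 0.0
```

Run:
```python
from h import *
show(); c=cap('side'); P=cloud(c)*1000
b=c['img'].astype(int); red=(b[...,2]>1.6*b[...,1])&(b[...,2]<110)&(b[...,2]>40)&(b[...,0]>.6*b[...,1])
# finger points by geometry
for u in range(288,316,2):
    col=[(v,*np.round(P[v,u]).astype(int).tolist()) for v in range(200,235) if 15<P[v,u,2]<75]
    if col: print(u,len(col),col[0],col[-1])
```

```text
[0.5495 0.2241 0.0159] hd 174.91 tilt [ 0.  0. -1.] F [-0.3  0.2 -0.7] M [ 0.04  0.04 -0.01] op 0.596173073798918 0.0 3.9833
290 1 (219, 516, 231, 16) (219, 516, 231, 16)
292 8 (200, 539, 252, 68) (208, 540, 259, 34)
294 11 (202, 544, 249, 61) (212, 541, 249, 23)
296 10 (203, 553, 254, 51) (217, 537, 229, 16)
298 10 (203, 558, 249, 52) (217, 543, 226, 16)
300 10 (209, 535, 193, 67) (218, 534, 195, 32)
302 14 (208, 538, 185, 73) (221, 537, 189, 23)
304 13 (208, 547, 189, 68) (220, 546, 192, 22)
306 13 (207, 554, 189, 69) (219, 551, 188, 26)
312 1 (213, 593, 223, 15) (213, 593, 223, 15)
```

Tips again sit about 6 mm above the reported TCP height, so reported z is about 23 mm too low. I apply that offset from here and lower 17 mm.

Request:
{"fn": "jog_arm", "kwargs": {"deltas": "0.2 0 0 0.04 0 0 0;0.2 0 0 0.06 0 0 0;0.2 0 0 0.085 0 0 0;0.2 0 0 0.085 0 0 0;-1 0 0 0.085 0 0 0;-1 0 0 0.085 0 0 0;-1 0 0 0.085 0 0 0;-1 0 0 0.085 0 0 0;-1 0 0 0.085 0 0 0;-1 0 0 0.085 0 0 0", "force": 55}}

```text
time_s: 4.87
ee_pos: [0.5497, 0.2243, -0.0009]
orientation: [[-0.996, 0.089, 0.001], [0.089, 0.996, 0.0], [-0.001, 0.0, -1.0]]
force: [1.1, 0.8, -0.3]
opening: 0.268
gripper_force: 55.0
```

Run:
```python
from h import *
show()
```

```text
[ 0.5497  0.2243 -0.0009] hd 174.91 tilt [ 0.001  0.    -1.   ] F [ 1.1  0.8 -0.3] M [ 0.12 -0.06  0.03] op 0.26778470729179643 54.950857758522034 4.8667
```

Run:
```python
from h import *
rows([(.5497,.2243,.07,174.9,-1),(.66,.05,.07,170,-1)])
```

```text
-1 -0.0 0.0 -0.355 0.0 0.0 0.0
-1 -0.627 -0.819 -0.354 0.0 0.0 0.027
```

Request:
{"fn": "jog_arm", "kwargs": {"deltas": "-1 0 0 -0.15 0 0 0;-1 0 0 -0.35 0 0 0;-1 -0.1 -0.12 -0.355 0 0 0;-1 -0.22 -0.3 -0.355 0 0 0.027;-1 -0.35 -0.46 -0.355 0 0 0.027;-1 -0.47 -0.62 -0.355 0 0 0.027;-1 -0.6 -0.78 -0.355 0 0 0.027;-1 -0.63 -0.82 -0.355 0 0 0.027;-1 -0.63 -0.82 -0.355 0 0 0.027;-1 -0.63 -0.82 -0.355 0 0 0.027"}}

```text
time_s: 5.7
ee_pos: [0.6597, 0.0491, 0.0692]
orientation: [[-0.985, 0.175, -0.001], [0.175, 0.985, 0.0], [0.001, -0.0, -1.0]]
force: [0.1, 0.7, -2.6]
opening: 0.268
gripper_force: 55.0
```

Run:
```python
from h import *
show()
rows([(.643,-.09,.07,164.5,-1),(.643,-.09,.02,164.5,-1)])
# spanner pose from side depth
c=cap('side');P=cloud(c).reshape(-1,3);Q=P[(P[:,0]>.48)&(P[:,0]<.61)&(abs(P[:,1]-.065)<.06)&(P[:,2]>.045)&(P[:,2]<.12)]
for x in np.arange(.50,.61,.02):
    q=Q[abs(Q[:,0]-x)<.01]; print(round(x,2),len(q),np.round(np.percentile(q[:,2],[10,50,90]),3) if len(q) else '',np.round(np.percentile(q[:,1],[5,95]),3) if len(q) else '')
```

```text
[0.6597 0.0491 0.0692] hd 169.95 tilt [-0.001  0.    -1.   ] F [ 0.1  0.7 -2.6] M [ 0.04 -0.09 -0.02] op 0.2680811568967425 54.95012104511261 5.7
-1 -0.039 -0.699 -0.004 -0.0 -0.0 0.03
-1 -0.039 -0.699 0.246 -0.0 -0.0 0.03
0.5 0  
0.52 23 [0.07  0.078 0.081] [0.035 0.046]
0.54 77 [0.07  0.078 0.082] [0.033 0.103]
0.56 76 [0.07  0.079 0.083] [0.03  0.099]
0.58 114 [0.072 0.08  0.083] [0.029 0.095]
0.6 58 [0.075 0.081 0.084] [0.043 0.079]
```

Request:
{"fn": "jog_arm", "kwargs": {"deltas": "-1 -0.04 -0.2 0 0 0 0.01;-1 -0.04 -0.4 0 0 0 0.03;-1 -0.04 -0.6 0 0 0 0.03;-1 -0.04 -0.7 0 0 0 0.03;-1 -0.04 -0.7 0 0 0 0.03;-1 -0.04 -0.7 0.1 0 0 0.03;-1 -0.04 -0.7 0.2 0 0 0.03;-1 -0.04 -0.7 0.27 0 0 0.03;-1 -0.04 -0.7 0.27 0 0 0.03;-1 -0.04 -0.7 0.27 0 0 0.03"}}

```text
time_s: 6.58
ee_pos: [0.6432, -0.0881, 0.0151]
orientation: [[-0.965, 0.263, -0.002], [0.263, 0.965, 0.0], [0.002, -0.0, -1.0]]
force: [0.3, -1.2, -2.2]
opening: 0.267
gripper_force: 55.0
```

Run:
```python
from h import *
show()
c=cap('side'); cv2.imwrite('pics/s3.png',cv2.resize(c['img'][215:315,275:415],None,fx=5.5,fy=5.5,interpolation=cv2.INTER_CUBIC))
```

```text
[ 0.6432 -0.0881  0.0151] hd 164.74 tilt [-0.002  0.    -1.   ] F [ 0.3 -1.2 -2.2] M [-0.05 -0.17  0.  ] op 0.26704351748471294 54.950024485588074 6.5833
```

View pics/s3.png

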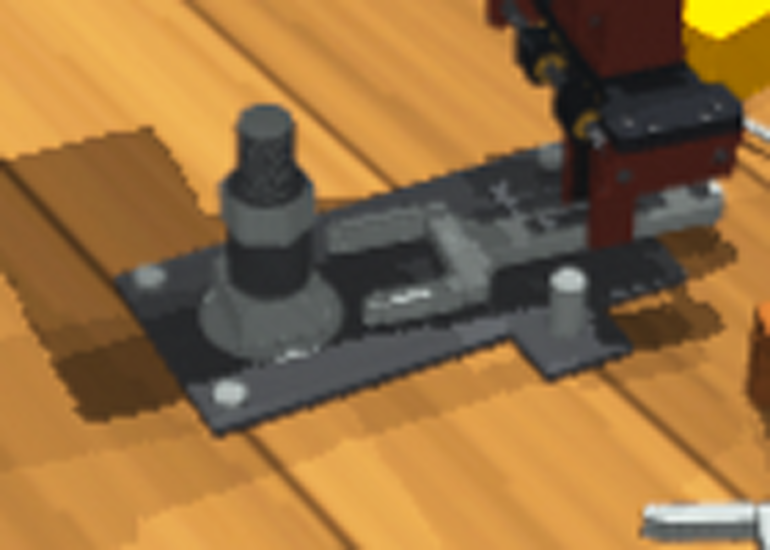

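Request:
{"fn": "jog_arm", "kwargs": {"deltas": "-1 0.05 -0.007 0 0 0 0;-1 0.1 -0.007 0.01 0 0 0;-1 0.15 -0.007 0.015 0 0 0;-1 0.2 -0.007 0.015 0 0 0;-1 0.24 -0.007 0.015 0 0 0;-1 0.28 -0.007 0.015 0 0 0;-1 0.31 -0.007 0.015 0 0 0;-1 0.33 -0.007 0.015 0 0 0;-1 0.33 -0.007 0.015 0 0 0;-1 0.33 -0.007 0.015 0 0 0"}}

```text
time_s: 7.47
ee_pos: [0.58, -0.0732, 0.0133]
orientation: [[-0.964, 0.265, 0.001], [0.265, 0.964, 0.0], [-0.001, 0.001, -1.0]]
force: [3.0, 4.1, -3.5]
opening: 0.268
gripper_force: 55.1
```

Run:
```python
from h import *
show()
c=cap('side'); cv2.imwrite('pics/s4.png',cv2.resize(c['img'][215:315,275:415],None,fx=5.5,fy=5.5,interpolation=cv2.INTER_CUBIC))
```

```text
[ 0.58   -0.0732  0.0133] hd 164.62 tilt [ 0.001  0.    -1.   ] F [ 3.   4.1 -3.5] M [ 0.6  -0.62 -0.46] op 0.2679885512217803 55.085434913635254 7.4667
```

View pics/s4.png

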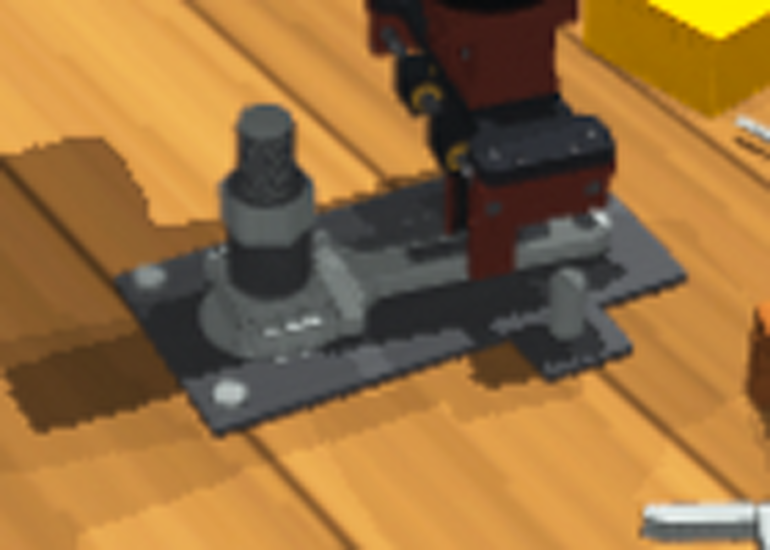

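Run:
```python
from h import *
C=np.array([.4726,-.0436]);w=[]
for a in (-18,-20.5,-23,-25.5,-27.5):
    p=C+.1114*np.array([np.cos(np.radians(a)),np.sin(np.radians(a))]); w.append((*p,.0115,180+a,-1))
w.append((*p,.0085,180+a,-1)); rows(w)
```

```text
-1 0.001 -0.025 0.009 0.0 0.0 0.015
-1 0.003 -0.049 0.009 0.0 0.0 0.028
-1 0.005 -0.073 0.009 0.0 0.0 0.042
-1 0.009 -0.097 0.009 0.0 0.0 0.056
-1 0.013 -0.117 0.009 0.0 0.0 0.067
-1 0.013 -0.117 0.024 0.0 0.0 0.067
```

Request:
{"fn": "jog_arm", "kwargs": {"deltas": "-1 0.001 -0.025 0 0 0 0.015;-1 0.003 -0.049 0 0 0 0.028;-1 0.005 -0.073 0 0 0 0.042;-1 0.009 -0.097 0 0 0 0.056;-1 0.013 -0.117 0 0 0 0.067;-1 0.013 -0.117 0.01 0 0 0.067;-1 0.013 -0.117 0.02 0 0 0.067;-1 0.013 -0.117 0.02 0 0 0.067;-0.2 0.013 -0.117 0.02 0 0 0.067;-0.2 0.013 -0.117 0.02 0 0 0.067"}}

```text
time_s: 8.35
ee_pos: [0.5706, -0.0955, 0.0087]
orientation: [[-0.889, 0.459, -0.002], [0.459, 0.889, -0.0], [0.001, -0.001, -1.0]]
force: [0.4, -0.5, 0.1]
opening: 0.374
gripper_force: 0.0
```

Run:
```python
from h import *
show()
```

```text
[ 0.5706 -0.0955  0.0087] hd 152.69 tilt [-0.002 -0.    -1.   ] F [ 0.4 -0.5  0.1] M [-0.04  0.03 -0.  ] op 0.37410987762889375 0.0 8.35
```

Request:
{"fn": "jog_arm", "kwargs": {"deltas": "-0.2 0 0 -0.15 0 0 0;-0.2 0 0 -0.35 0 0 0;-0.2 0 0 -0.5 0 0 0;0.85 -0.05 -0.15 -0.5 0 0 0.01;0.85 -0.12 -0.35 -0.5 0 0 0.02;0.85 -0.2 -0.55 -0.5 0 0 0.02;0.85 -0.27 -0.75 -0.5 0 0 0.02;0.85 -0.345 -0.95 -0.5 0 0 0.02;0.85 -0.345 -0.95 -0.5 0 0 0.02;0.85 -0.345 -0.95 -0.5 0 0 0.02"}}

```text
time_s: 9.18
ee_pos: [0.5441, -0.2983, 0.1087]
orientation: [[-0.855, 0.518, -0.001], [0.518, 0.855, -0.0], [0.0, -0.001, -1.0]]
force: [-0.3, 0.5, -0.4]
opening: 0.891
gripper_force: 0.0
```

Run:
```python
from h import *
show()
# side-view estimate of nut spanner head
s=dict(np.load('side0.npz')); c=cap('side'); hs=cv2.cvtColor(c['img'],cv2.COLOR_BGR2HSV)
x0,y0=385,300; sub=hs[y0:335,x0:435]; m=((sub[...,1]<70)&(sub[...,2]>60)).astype(np.uint8)
n,l,st,_=cv2.connectedComponentsWithStats(m);k=1+np.argmax(st[1:,4]);v,u=np.nonzero(l==k);print(st[k])
P=cloud(c)[v+y0,u+x0]; P=P[(P[:,2]>.009)&(P[:,2]<.02)]; R=cv2.minAreaRect((P[:,:2]*1000).astype(np.float32));print(R);print(cv2.boxPoints(R))
p=c['img'].copy()
rows([(.5447,-.2963,.03,149,.85),(.5447,-.2963,-.002,149,.85)])
t=dict(np.load('top0.npz'));P=cloud(t)[130:240,400:530].reshape(-1,3);q=P[(P[:,2]>.05)&(P[:,2]<.058)&(P[:,0]<.80)];q=q[(q[:,1]<-.2)&(q[:,0]>.5)];
R=cv2.minAreaRect((q[:,:2]*1000).astype(np.float32));print('riser',R,cv2.boxPoints(R))
cv2.imwrite('pics/s5.png',cv2.resize(np.hstack([c['img'][230:340,330:450],cap('top')['img'][180:290,380:500]]),None,fx=3.3,fy=3.3,interpolation=cv2.INTER_CUBIC))
```

```text
[ 0.5441 -0.2983  0.1087] hd 148.81 tilt [-0.001 -0.    -1.   ] F [-0.3  0.5 -0.4] M [-0.06 -0.04  0.01] op 0.8913153013797355 0.0 9.1833
[  7   6  39  24 523]
((559.9098510742188, -306.74591064453125), (67.55227661132812, 85.37889099121094), 58.6722412109375)
[[ 505.88287 -313.40207]
 [ 578.81415 -357.79337]
 [ 613.9368  -300.08975]
 [ 541.00555 -255.69846]]
0.85 -0.002 0.002 0.393 -0.0 -0.0 -0.001
0.85 -0.002 0.002 0.553 -0.0 -0.0 -0.001
riser ((694.8463134765625, -389.8328857421875), (280.2608947753906, 259.0212097167969), 64.30890655517578) [[ 517.38934 -459.96533]
 [ 750.8049  -572.256  ]
 [ 872.3033  -319.70044]
 [ 638.88776 -207.40979]]
```

View pics/s5.png

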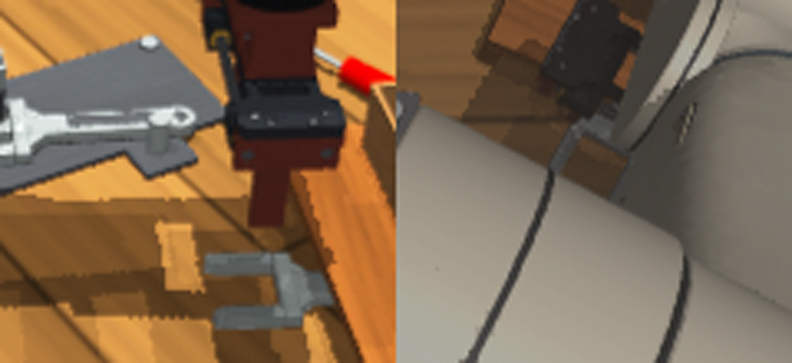

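Request:
{"fn": "jog_arm", "kwargs": {"deltas": "0.85 0 0 0.15 0 0 0;0.85 0 0 0.3 0 0 0;0.85 0 0 0.42 0 0 0;0.85 0 0 0.5 0 0 0;0.85 0 0 0.545 0 0 0;0.85 0 0 0.545 0 0 0;-1 0 0 0.545 0 0 0;-1 0 0 0.545 0 0 0;-1 0 0 0.545 0 0 0;-1 0 0 0.545 0 0 0", "force": 30}}

```text
time_s: 10.12
ee_pos: [0.5461, -0.2961, 0.0012]
orientation: [[-0.857, 0.515, 0.002], [0.515, 0.857, -0.001], [-0.002, 0.0, -1.0]]
force: [1.3, 2.9, 3.1]
opening: 0.736
gripper_force: 30.0
```

Run:
```python
from h import *
show()
```

```text
[ 0.5461 -0.2961  0.0012] hd 148.99 tilt [ 0.002 -0.001 -1.   ] F [1.3 2.9 3.1] M [ 0.35 -0.13  0.1 ] op 0.7361420491766048 29.96575266122818 10.1167
```

Request:
{"fn": "jog_arm", "kwargs": {"deltas": "-1 0.08 0 -0.005 0 0 0;-1 0.2 0 -0.005 0 0 0;-1 0.35 0 -0.005 0 0 0;-1 0.5 0 -0.005 0 0 0;-1 0.65 0 -0.005 0 0 0;-1 0.75 0 -0.005 0 0 0;-1 0.75 0 -0.005 0 0 0;-1 0.75 0 0 0 0 0;0.85 0.75 0 0 0 0 0;0.85 0.75 0 0 0 0 0"}}

```text
time_s: 10.95
ee_pos: [0.4187, -0.2199, 0.0006]
orientation: [[-0.857, 0.515, 0.003], [0.515, 0.857, -0.002], [-0.003, 0.0, -1.0]]
force: [-0.3, -0.5, 0.7]
opening: 0.855
gripper_force: 0.0
```

Run:
```python
from h import *
show()
```

```text
[ 0.4187 -0.2199  0.0006] hd 148.98 tilt [ 0.003 -0.002 -1.   ] F [-0.3 -0.5  0.7] M [-0.   -0.02  0.03] op 0.8553525668202261 0.0 10.95
```

Request:
{"fn": "jog_arm", "kwargs": {"deltas": "0.85 0 0 -0.1 0 0 0;0.85 0 0 -0.25 0 0 0;0.3 -0.15 0 -0.25 0 0 0;0.2 -0.32 0 -0.25 0 0 0;0.2 -0.48 0 -0.25 0 0 0;0.2 -0.55 0 -0.25 0 0 0;0.2 -0.55 0 -0.15 0 0 0;0.2 -0.55 0 -0.05 0 0 0;0.2 -0.55 0 0 0 0 0;0.2 -0.55 0 0 0 0 0"}}

```text
time_s: 11.78
ee_pos: [0.5103, -0.2751, -0.0021]
orientation: [[-0.857, 0.515, -0.002], [0.515, 0.857, 0.001], [0.003, -0.0, -1.0]]
force: [-0.2, 0.6, -1.4]
opening: 0.599
gripper_force: 0.0
```

Run:
```python
from h import *
show()
c=cap('side');hs=cv2.cvtColor(c['img'],cv2.COLOR_BGR2HSV);P=cloud(c)
m=(abs(P[...,0]-.42)<.07)&(abs(P[...,1]+.22)<.06)&(P[...,2]>.008)&(P[...,2]<.022)
q=P[m]; R=cv2.minAreaRect((q[:,:2]*1000).astype(np.float32)); print(R,len(q)); print(cv2.boxPoints(R))
```

```text
[ 0.5103 -0.2751 -0.0021] hd 148.98 tilt [-0.002  0.001 -1.   ] F [-0.2  0.6 -1.4] M [-0.01  0.03 -0.04] op 0.5985024573990545 0.0 11.7833
((444.60845947265625, -236.56016540527344), (69.69988250732422, 122.30492401123047), 58.688011169433594) 474
[[ 374.2514  -234.5534 ]
 [ 478.7426  -298.11502]
 [ 514.9655  -238.56693]
 [ 410.4743  -175.00531]]
```

Request:
{"fn": "jog_arm", "kwargs": {"deltas": "-1 0 0 0 0 0 0;-1 0 0 0 0 0 0;-1 0 0 0 0 0 0;-1 0 0 0 0 0 0;-1 0 0 0 0 0 0;-1 0 0 0 0 0 0;-1 0 0 -0.1 0 0 0;-1 0 0 -0.25 0 0 0;-1 0 0 -0.38 0 0 0;-1 0 0 -0.38 0 0 0", "force": 60}}

```text
time_s: 12.67
ee_pos: [0.5134, -0.2767, 0.0802]
orientation: [[-0.857, 0.515, 0.006], [0.515, 0.857, -0.003], [-0.007, 0.0, -1.0]]
force: [1.6, 0.4, -2.8]
opening: 0.265
gripper_force: 60.0
```

Run:
```python
from h import *
show()
c=cap('top'); P=cloud(c)
A=np.concatenate([cloud(cap('top'))[225:285,325:375].reshape(-1,3) for _ in range(4)]); x=A[(A[:,2]>.084)&(A[:,2]<.096)]
R=cv2.minAreaRect((x[:,:2]*1000).astype(np.float32));print(R,len(x))
s=cap('side'); 
f=lambda im:cv2.resize(im,None,fx=9,fy=9,interpolation=cv2.INTER_CUBIC)
a=f(c['img'][232:282,325:369]); b=f(s['img'][225:275,300:344]); print(a.shape)
cv2.imwrite('pics/nut.png',np.hstack([a,b])); np.savez('t2.npz',**c); np.savez('s2.npz',**s)
Q=cloud(s); m=(abs(Q[...,0]-.42)<.09)&(abs(Q[...,1]+.23)<.07)&(Q[...,2]>.06)&(Q[...,2]<.11); q=Q[m]
R=cv2.minAreaRect((q[:,:2]*1000).astype(np.float32)); print(R); 
for x in(.40,.42,.44,.46): k=q[abs(q[:,0]-x)<.01]; print(x,np.percentile(k[:,2],[20,80]) if len(k) else '')
```

```text
[ 0.5134 -0.2767  0.0802] hd 148.99 tilt [ 0.006 -0.003 -1.   ] F [ 1.6  0.4 -2.8] M [-0.19 -0.17 -0.  ] op 0.26477929985487114 59.99892175197601 12.6667
((473.344970703125, -42.019500732421875), (45.01424789428711, 41.400177001953125), 66.5678939819336) 444
(450, 396, 3)
((453.8639831542969, -241.29881286621094), (68.65925598144531, 149.5303497314453), 61.469764709472656)
0.4 [0.07559506 0.08549445]
0.42 [0.07609818 0.08562339]
0.44 [0.08210594 0.08652148]
0.46 [0.0822605  0.08637097]
```

View pics/nut.png

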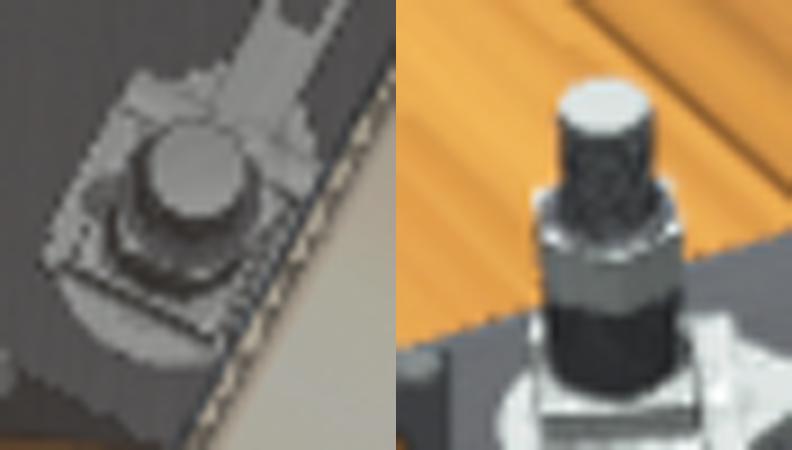

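The left half shows the stem spanner seated round the square, handle up-right towards the post. The right half shows the nut with chamfer glints at its corners, at about (555,240) and (640,240). I fit the hexagon numerically.

```bash
cat > nutfit.py <<'E'
from h import *
from scipy.optimize import least_squares
def hexfit(n=5,verbose=True):
    out={}
    for cam in('side','top'):
        A=np.concatenate([cloud(cap(cam)).reshape(-1,3) for _ in range(n)])
        A=A[(abs(A[:,0]-.473)<.03)&(abs(A[:,1]+.043)<.03)]
        zs=(.071,.087)
        q=A[(A[:,2]>zs[0])&(A[:,2]<zs[1])]; q=q[np.hypot(q[:,0]-.473,q[:,1]+.043)>.0165][:,:2]*1000
        def res(p):
            a=np.radians(p[2]+30+60*np.arange(6)); N=np.c_[np.cos(a),np.sin(a)]
            return ((q-p[:2])@N.T).max(1)-20.5
        best=[]
        for t in range(0,60,4):
            f=least_squares(res,[473,-43,t],loss='soft_l1',f_scale=1.5); best.append((f.cost,f.x[2]%60,*f.x[:2]))
        best.sort(); out[cam]=best
        print(cam,len(q),np.round(best[0],2),[ (round(b[0],1),round(b[1])) for b in best[1::4]])
E
python3 - <<'E'
from nutfit import *
hexfit()
s=dict(np.load('side0.npz')); C=np.array([.4727,-.043])
for nm,pts,k in(('first',[(262,230),(280,258),(357,258),(388,235)],0),('now',[(555,240),(640,240),(672,190)],1)):
    for x,y in pts:
        p=ray(s,283+x/8,220+y/8,.089) if k==0 else ray(s,300+(x-396)/9,225+y/9,.089)
        d=p[:2]-C; print(nm,np.round(np.hypot(*d)*1000,1),np.degrees(np.arctan2(d[1],d[0]))%60)
E
```

```text
side 403 [303.93   7.73 474.24 -41.86] [(np.float64(303.9), 8), (np.float64(303.9), 8), (np.float64(303.9), 8), (np.float64(303.9), 8)]
top 111 [ 34.72   8.56 473.74 -42.47] [(np.float64(34.7), 9), (np.float64(34.7), 9), (np.float64(34.7), 9), (np.float64(34.7), 9)]
first 18.2 33.964913905626474
first 21.0 23.434220841109948
first 22.4 34.54257044234208
first 24.3 14.059429193378655
now 19.5 16.983238385011674
now 19.6 35.820771940004164
now 23.2 49.78296942099133
```

Run:
```python
from h import *
show()
Q=np.concatenate([cloud(cap('side')).reshape(-1,3) for _ in range(3)]); m=(abs(Q[:,0]-.44)<.1)&(abs(Q[:,1]+.24)<.1)&(Q[:,2]>.06)&(Q[:,2]<.11); q=Q[m]
a=np.radians(149); ux=np.array([np.cos(a),np.sin(a)]); s=(q[:,:2]-[.5134,-.2767])@ux; l=(q[:,:2]-[.5134,-.2767])@[-ux[1],ux[0]]
for d in np.arange(.03,.15,.01):
    k=q[abs(s-d)<.005]; kl=l[abs(s-d)<.005]; print(round(d,3),len(k),np.round(np.percentile(k[:,2],[5,50,90]),4) if len(k) else '',np.round(np.percentile(kl,[3,97]),3) if len(k) else '')
rows([(.588,-.186,.072,128,-1)])
```

```text
[ 0.5109 -0.2753  0.0758] hd 148.98 tilt [ 0.  0. -1.] F [-0.3 -0.1 -1.8] M [-0.07 -0.08 -0.  ] op 0.26148678621986615 59.99891638755798 13.4667
0.03 126 [0.079  0.0869 0.0891] [-0.009  0.014]
0.04 142 [0.0753 0.0866 0.089 ] [-0.01   0.014]
0.05 143 [0.0756 0.0861 0.0885] [-0.01   0.014]
0.06 131 [0.0756 0.0859 0.0882] [-0.008  0.014]
0.07 159 [0.0771 0.0865 0.0887] [-0.014  0.02 ]
0.08 261 [0.0801 0.0866 0.0888] [-0.027  0.034]
0.09 269 [0.0762 0.0858 0.0881] [-0.028  0.035]
0.1 167 [0.0747 0.0848 0.0879] [-0.03   0.035]
0.11 166 [0.0757 0.0843 0.0882] [-0.03   0.035]
0.12 199 [0.0753 0.0851 0.088 ] [-0.031  0.035]
0.13 181 [0.0745 0.0844 0.0875] [-0.031  0.034]
0.14 108 [0.0747 0.0825 0.0869] [-0.029  0.034]
-1 -0.1 0.581 0.02 -0.0 0.0 0.117
```

Request:
{"fn": "jog_arm", "kwargs": {"deltas": "-1 -0.02 0.15 0 0 0 0.03;-1 -0.04 0.3 0.01 0 0 0.07;-1 -0.06 0.45 0.01 0 0 0.117;-1 -0.07 0.6 0.01 0 0 0.117;-1 -0.07 0.6 0.01 0 0 0.117;-1 -0.07 0.6 0.01 0 0 0.117;-1 -0.07 0.6 0.01 0 0 0.117;-1 -0.07 0.6 0.01 0 0 0.117;-1 -0.07 0.6 0.01 0 0 0.117;-1 -0.07 0.6 0.01 0 0 0.117"}}

```text
time_s: 14.45
ee_pos: [0.5841, -0.1805, 0.0739]
orientation: [[-0.614, 0.79, -0.0], [0.79, 0.614, -0.0], [0.0, -0.0, -1.0]]
force: [-0.2, -0.7, -3.5]
opening: 0.265
gripper_force: 60.0
```

Run:
```python
from h import *
show(); st=r.get_state(); g=np.array(st['ee_pos'][:2])
Q=np.concatenate([cloud(cap('side')).reshape(-1,3) for _ in range(4)]); m=(abs(Q[:,0]-.53)<.08)&(abs(Q[:,1]+.11)<.08)&(Q[:,2]>.068)&(Q[:,2]<.096); q=Q[m]
a=np.radians(128); ux=np.array([np.cos(a),np.sin(a)]); s=(q[:,:2]-g)@ux; l=(q[:,:2]-g)@[-ux[1],ux[0]]
for d in np.arange(.03,.20,.01):
    k=abs(s-d)<.005; print(round(d,3),k.sum(),np.round(np.percentile(q[k][:,2],[5,50,90]),4) if k.any() else '',np.round(np.percentile(l[k],[3,97]),3) if k.any() else '')
rows([(.5448,-.1290,.073,128,-1)])
```

```text
[ 0.5841 -0.1805  0.0739] hd 127.86 tilt [-0. -0. -1.] F [-0.2 -0.7 -3.5] M [-0.14 -0.1  -0.02] op 0.2652466302770199 59.99871790409088 14.45
0.03 139 [0.0742 0.0843 0.0872] [-0.009  0.014]
0.04 141 [0.0735 0.0842 0.087 ] [-0.009  0.015]
0.05 140 [0.0742 0.084  0.0865] [-0.01   0.014]
0.06 138 [0.0753 0.0841 0.0866] [-0.01   0.016]
0.07 211 [0.0748 0.0836 0.0859] [-0.029  0.027]
0.08 298 [0.0758 0.0842 0.0861] [-0.027  0.034]
0.09 209 [0.073  0.0831 0.0857] [-0.031  0.034]
0.1 182 [0.0725 0.0824 0.0857] [-0.03   0.034]
0.11 197 [0.0718 0.0818 0.0854] [-0.032  0.035]
0.12 183 [0.0717 0.0817 0.0852] [-0.03   0.034]
0.13 173 [0.0726 0.0817 0.0855] [-0.031  0.035]
0.14 40 [0.0712 0.0798 0.0844] [-0.029  0.032]
0.15 35 [0.069  0.0815 0.0888] [-0.001  0.009]
0.16 235 [0.0693 0.0843 0.0901] [-0.01   0.021]
0.17 161 [0.0706 0.0867 0.0928] [0.002 0.024]
0.18 135 [0.0695 0.0845 0.0917] [0.013 0.025]
0.19 90 [0.0695 0.087  0.0903] [0.006 0.023]
-1 0.323 0.0 0.004 -0.0 -0.0 -0.001
```

Request:
{"fn": "jog_arm", "kwargs": {"deltas": "-1 0.05 0 0 0 0 0;-1 0.1 0 0 0 0 0;-1 0.14 0 0 0 0 0;-1 0.18 0 0 0 0 0;-1 0.22 0 0 0 0 0;-1 0.25 0 0 0 0 0;-1 0.28 0 0 0 0 0;-1 0.3 0 0 0 0 0;-1 0.315 0 0 0 0 0;-1 0.315 0 0 0 0 0"}}

```text
time_s: 15.48
ee_pos: [0.5453, -0.1295, 0.0738]
orientation: [[-0.615, 0.789, -0.001], [0.789, 0.615, 0.0], [0.001, -0.001, -1.0]]
force: [-2.4, 0.1, -2.3]
opening: 0.264
gripper_force: 60.0
```

Run:
```python
from nutfit import *
show()
Q=cloud(cap('side')).reshape(-1,3);g=np.array(r.get_state()['ee_pos'][:2])
a=np.radians(128); ux=np.array([np.cos(a),np.sin(a)]);q=Q[(Q[:,2]>.068)&(Q[:,2]<.096)]; s=(q[:,:2]-g)@ux; l=(q[:,:2]-g)@[-ux[1],ux[0]]
for d in np.arange(.04,.16,.01):
    k=(abs(s-d)<.005)&(abs(l)<.06); print(round(d,3),k.sum(),np.round(np.percentile(q[k][:,2],[5,50,90]),4) if k.any() else '',np.round(np.percentile(l[k],[3,97]),3) if k.any() else '')
```

```text
[ 0.5453 -0.1295  0.0738] hd 127.95 tilt [-0.001  0.    -1.   ] F [-2.4  0.1 -2.3] M [-0.16  0.4   0.23] op 0.264468272678551 60.02635180950165 15.4833
0.04 37 [0.0762 0.084  0.0863] [-0.008  0.016]
0.05 28 [0.0766 0.0845 0.0865] [-0.007  0.017]
0.06 34 [0.0743 0.0839 0.0868] [-0.008  0.016]
0.07 55 [0.0739 0.0831 0.0865] [-0.018  0.031]
0.08 71 [0.0754 0.0845 0.0866] [-0.028  0.035]
0.09 63 [0.0733 0.0827 0.0868] [-0.028  0.035]
0.1 78 [0.0732 0.0854 0.0892] [-0.025  0.034]
0.11 45 [0.0733 0.0852 0.0917] [-0.019  0.035]
0.12 38 [0.0726 0.0847 0.0901] [0.011 0.035]
0.13 39 [0.0729 0.0833 0.089 ] [0.001 0.036]
0.14 5 [0.0708 0.0827 0.085 ] [0.001 0.033]
0.15 0
```

```bash
cat >> h.py <<'E'
def arc(C,heads,z=None,hand=-1,d=None):
    st=r.get_state();g=np.array(st['ee_pos']);R=np.array(st['orientation']);h0=np.degrees(np.arctan2(R[1,0],R[0,0]))
    v=g[:2]-C; print('radius',np.hypot(*v)); w=[]
    for h in heads:
        a=np.radians(h-h0); q=np.array([[np.cos(a),-np.sin(a)],[np.sin(a),np.cos(a)]])@v+C; w.append((*q,g[2] if z is None else z,h,hand))
    rows(w)
def tq(C):
    st=r.get_state(); v=np.array(st['ee_pos'])[:2]-C; F=st['force'];print('torque about nut',round(v[0]*F[1]-v[1]*F[0]+st['wrist_torque'][2],3))
E
python3 - <<'E'
from h import *
C=np.array([.476,-.0408]);arc(C,[125,122,119,116,113,110,107,104]);tq(C)
E
```

```text
radius 0.11263864734599832
-1 0.001 -0.029 0.0 -0.0 -0.0 0.016
-1 0.003 -0.058 0.0 -0.0 -0.0 0.033
-1 0.007 -0.087 0.0 -0.0 -0.0 0.05
-1 0.012 -0.116 0.0 -0.0 -0.0 0.066
-1 0.019 -0.145 0.0 -0.0 -0.0 0.083
-1 0.027 -0.173 0.0 -0.0 -0.0 0.1
-1 0.037 -0.201 0.0 -0.0 -0.0 0.116
-1 0.048 -0.229 0.0 -0.0 -0.0 0.133
torque about nut -0.052
```

Request:
{"fn": "jog_arm", "kwargs": {"deltas": "-1 0.001 -0.029 0 0 0 0.016;-1 0.003 -0.058 0 0 0 0.033;-1 0.007 -0.087 0 0 0 0.05;-1 0.012 -0.116 0 0 0 0.066;-1 0.019 -0.145 0 0 0 0.083;-1 0.027 -0.173 0 0 0 0.1;-1 0.037 -0.201 0 0 0 0.116;-1 0.048 -0.229 0 0 0 0.133;-1 0.048 -0.229 0 0 0 0.133;-1 0.048 -0.229 0 0 0 0.133"}}

```text
time_s: 16.37
ee_pos: [0.5039, -0.1511, 0.0739]
orientation: [[-0.243, 0.97, -0.0], [0.97, 0.243, -0.0], [-0.0, -0.0, -1.0]]
force: [-1.4, -4.7, -2.8]
opening: 0.266
gripper_force: 60.1
```

Run:
```python
from h import *
show()
C=np.array([.476,-.0408]);tq(C);arc(C,[101,98,95,92,89])
```

```text
[ 0.5039 -0.1511  0.0739] hd 104.07 tilt [-0. -0. -1.] F [-1.4 -4.7 -2.8] M [-0.89  0.5   0.42] op 0.2655437806455162 60.13959288597107 16.3667
torque about nut 0.139
radius 0.11376140804780806
-1 0.001 -0.03 0.0 -0.0 0.0 0.017
-1 0.003 -0.06 0.0 -0.0 0.0 0.034
-1 0.007 -0.09 0.0 -0.0 0.0 0.05
-1 0.012 -0.119 0.0 -0.0 0.0 0.067
-1 0.019 -0.148 0.0 -0.0 0.0 0.084
```

Request:
{"fn": "jog_arm", "kwargs": {"deltas": "-1 -0.004 -0.015 0 0 0 0.009;-1 -0.004 -0.03 0 0 0 0.017;-1 -0.004 -0.045 0 0 0 0.026;-1 -0.003 -0.06 0 0 0 0.034;-1 -0.002 -0.075 0 0 0 0.042;-1 0 -0.09 0 0 0 0.05;-1 0 -0.09 0 0 0 0.05;-1 0 -0.09 0 0 0 0.05;-1 0 -0.09 0 0 0 0.05;-1 0 -0.09 0 0 0 0.05"}}

```text
time_s: 17.2
ee_pos: [0.4861, -0.1545, 0.0737]
orientation: [[-0.087, 0.996, -0.001], [0.996, 0.087, 0.001], [0.001, -0.001, -1.0]]
force: [-2.5, 4.4, -2.1]
opening: 0.262
gripper_force: 60.1
```

Run:
```python
from h import *
show()
C=np.array([.476,-.0408]);tq(C);arc(C,[94,92,90,88,86])
P=cloud(cap('side'))
q=P.reshape(-1,3);q=q[(q[:,2]>.014)&(q[:,2]<.03)&(q[:,0]>.53)&(q[:,0]<.66)&(q[:,1]<-.05)&(q[:,1]>-.17)]
d=q[:,:2]-[.4727,-.043]; an=np.degrees(np.arctan2(d[:,1],d[:,0])); rr=np.hypot(*d.T)
for R in(.08,.1,.12,.165): k=abs(rr-R)<.006; print(R,k.sum(),np.percentile(an[k],[5,50,95]) if k.any() else '')
```

```text
[ 0.4861 -0.1545  0.0737] hd 94.99 tilt [-0.001  0.001 -1.   ] F [-2.5  4.4 -2.1] M [0.6  0.47 0.37] op 0.26166706009945423 60.108763575553894 17.2
torque about nut 0.129
radius 0.11419537914259323
-1 0.0 -0.01 0.0 -0.0 -0.0 0.006
-1 0.001 -0.03 0.0 -0.0 -0.0 0.017
-1 0.002 -0.05 0.0 -0.0 -0.0 0.028
-1 0.004 -0.07 0.0 -0.0 -0.0 0.039
-1 0.007 -0.089 0.0 -0.0 -0.0 0.05
0.08 3 [-27.39624498 -23.2538811  -22.31374558]
0.1 17 [-36.45950777 -32.27557407 -23.7740734 ]
0.12 31 [-35.45406671 -31.10032119 -23.94388135]
0.165 31 [-33.98051432 -30.44426617 -25.6839641 ]
```

Request:
{"fn": "jog_arm", "kwargs": {"deltas": "-1 0 -0.01 0 0 0 0.006;-1 0.001 -0.02 0 0 0 0.012;-1 0.001 -0.03 0 0 0 0.017;-1 0.001 -0.04 0 0 0 0.023;-1 0.002 -0.05 0 0 0 0.028;-1 0.003 -0.06 0 0 0 0.034;-1 0.003 -0.06 0 0 0 0.034;-1 0.003 -0.06 0 0 0 0.034;-1 0.003 -0.06 0 0 0 0.034;-1 0.003 -0.06 0 0 0 0.034"}}

```text
time_s: 18.08
ee_pos: [0.4743, -0.1552, 0.0738]
orientation: [[0.02, 1.0, -0.0], [1.0, -0.02, 0.0], [0.0, -0.0, -1.0]]
force: [-2.0, 4.4, -2.8]
opening: 0.264
gripper_force: 60.2
```

Run:
```python
from h import *
C=np.array([.476,-.0408]);show();tq(C)
for i in range(3): r.capture('top'); tq(C)
arc(C,[88,86,84,82,80])
```

```text
[ 0.4743 -0.1552  0.0738] hd 88.87 tilt [-0.  0. -1.] F [-2.   4.4 -2.8] M [0.66 0.42 0.46] op 0.26355077984420044 60.1536226272583 18.0833
torque about nut 0.227
torque about nut 0.25
torque about nut 0.168
torque about nut 0.282
radius 0.11440347125891275
-1 0.0 -0.009 0.0 -0.0 -0.0 0.005
-1 0.001 -0.029 0.0 -0.0 -0.0 0.016
-1 0.002 -0.049 0.0 -0.0 -0.0 0.027
-1 0.004 -0.068 0.0 -0.0 -0.0 0.038
-1 0.006 -0.088 0.0 -0.0 -0.0 0.049
```

Request:
{"fn": "jog_arm", "kwargs": {"deltas": "-1 0.004 -0.01 0 0 0 0.006;-1 0.005 -0.02 0 0 0 0.012;-1 0.005 -0.03 0 0 0 0.017;-1 0.006 -0.04 0 0 0 0.023;-1 0.006 -0.05 0 0 0 0.028;-1 0.007 -0.06 0 0 0 0.034;-1 0.008 -0.07 0 0 0 0.039;-1 0.008 -0.07 0 0 0 0.039;-1 0.008 -0.07 0 0 0 0.039;-1 0.008 -0.07 0 0 0 0.039"}}

```text
time_s: 19.07
ee_pos: [0.4605, -0.154, 0.074]
orientation: [[0.143, 0.99, 0.0], [0.99, -0.143, -0.001], [-0.001, 0.0, -1.0]]
force: [-2.7, -6.1, -2.3]
opening: 0.266
gripper_force: 60.2
```

Run:
```python
from h import *
C=np.array([.476,-.0408]);show();tq(C)
for i in range(3): r.capture('top'); tq(C)
arc(C,[80,78,76,74])
```

```text
[ 0.4605 -0.154   0.074 ] hd 81.78 tilt [ 0.    -0.001 -1.   ] F [-2.7 -6.1 -2.3] M [-1.12  0.61  0.5 ] op 0.2663286992251583 60.17312228679657 19.0667
torque about nut 0.291
torque about nut 0.211
torque about nut 0.291
torque about nut 0.229
radius 0.11423326059350399
-1 0.0 -0.018 -0.0 0.0 0.0 0.01
-1 0.001 -0.038 -0.0 0.0 0.0 0.021
-1 0.003 -0.058 -0.0 0.0 0.0 0.032
-1 0.005 -0.077 -0.0 0.0 0.0 0.043
```

Request:
{"fn": "jog_arm", "kwargs": {"deltas": "-1 -0.003 -0.01 0 0 0 0.006;-1 -0.003 -0.02 0 0 0 0.012;-1 -0.003 -0.03 0 0 0 0.017;-1 -0.003 -0.04 0 0 0 0.023;-1 -0.002 -0.05 0 0 0 0.028;-1 -0.001 -0.06 0 0 0 0.034;-1 -0.001 -0.06 0 0 0 0.034;-1 -0.001 -0.06 0 0 0 0.034;-1 -0.001 -0.06 0 0 0 0.034;-1 -0.001 -0.06 0 0 0 0.034"}}

```text
time_s: 20.05
ee_pos: [0.4491, -0.1519, 0.074]
orientation: [[0.247, 0.969, 0.001], [0.969, -0.247, -0.0], [0.0, 0.001, -1.0]]
force: [3.4, 1.9, -1.5]
opening: 0.263
gripper_force: 60.3
```

Run:
```python
from nutfit import *
C=np.array([.476,-.0408]);show();tq(C)
for i in range(3): r.capture('top'); tq(C)
arc(C,[74,72,70,68])
P=np.concatenate([cloud(cap('side')).reshape(-1,3) for i in range(3)])
q=P[(P[:,2]>.014)&(P[:,2]<.03)&(P[:,0]>.53)&(P[:,0]<.66)&(P[:,1]<-.05)&(P[:,1]>-.17)]
d=q[:,:2]-[.4727,-.043]; an=np.degrees(np.arctan2(d[:,1],d[:,0])); rr=np.hypot(*d.T)
for R in(.08,.1,.12,.165): k=abs(rr-R)<.006; print(R,k.sum(),np.percentile(an[k],[5,50,95]) if k.any() else '')
```

```text
[ 0.4491 -0.1519  0.074 ] hd 75.73 tilt [ 0.001 -0.    -1.   ] F [ 3.4  1.9 -1.5] M [ 0.13 -0.4   0.63] op 0.26262945962267215 60.27951121330261 20.05
torque about nut 0.956
torque about nut 0.852
torque about nut 0.865
torque about nut 1.01
radius 0.11434603386325627
-1 0.0 -0.017 -0.0 0.0 -0.0 0.01
-1 0.001 -0.037 -0.0 0.0 -0.0 0.021
-1 0.002 -0.057 -0.0 0.0 -0.0 0.032
-1 0.004 -0.077 -0.0 0.0 -0.0 0.043
0.08 81 [-38.48853017 -31.59823814 -23.02319615]
0.1 89 [-37.07534627 -32.78049608 -25.98899537]
0.12 99 [-35.86674785 -31.67726813 -23.71312479]
0.165 94 [-34.40637022 -31.00759193 -25.41091467]
```

Request:
{"fn": "jog_arm", "kwargs": {"deltas": "-1 0 -0.008 0 0 0 0.005;-1 0 -0.017 0 0 0 0.01;-1 0 -0.017 0 0 0 0.01;-1 0 -0.017 0 0 0 0.01;-1 0 -0.017 0 0 0 0.01;-1 0 -0.017 0 0 0 0.01;-1 0 -0.017 0 0 0 0.01;-1 0 -0.017 0 0 0 0.01;-1 0 -0.017 0 0 0 0.01;-1 0 -0.017 0 0 0 0.01"}}

```text
time_s: 21.18
ee_pos: [0.4462, -0.1514, 0.0741]
orientation: [[0.277, 0.961, 0.002], [0.961, -0.277, -0.001], [-0.0, 0.002, -1.0]]
force: [5.3, 2.0, -3.4]
opening: 0.264
gripper_force: 60.5
```

Run:
```python
from h import *
C=np.array([.476,-.0408]);show();tq(C)
for i in range(2): r.capture('top'); tq(C)
arc(C,[76,78,80,82])
```

```text
[ 0.4462 -0.1514  0.0741] hd 73.95 tilt [ 0.002 -0.001 -1.   ] F [ 5.3  2.  -3.4] M [ 0.2  -0.75  0.78] op 0.26364894802054395 60.45064687728882 21.1833
torque about nut 1.311
torque about nut 1.222
torque about nut 1.222
radius 0.11454589795797064
-1 0.001 0.02 0.0 0.001 0.0 -0.011
-1 0.002 0.04 0.0 0.001 0.0 -0.023
-1 0.004 0.06 0.0 0.001 0.0 -0.034
-1 0.007 0.08 0.0 0.001 0.0 -0.045
```

Request:
{"fn": "jog_arm", "kwargs": {"deltas": "-1 0.001 0.02 0 0 0 -0.011;-1 0.002 0.04 0 0 0 -0.023;-1 0.003 0.05 0 0 0 -0.028;-1 0.004 0.06 0 0 0 -0.034;-1 0.004 0.06 0 0 0 -0.034;-1 0.004 0.06 0 0 0 -0.034;-1 0.004 0.06 0 0 0 -0.034;-1 0.004 0.06 0 0 0 -0.034;-1 0.004 0.06 0 0 0 -0.034;-1 0.004 0.06 0 0 0 -0.034"}}

```text
time_s: 22.12
ee_pos: [0.4565, -0.1535, 0.0737]
orientation: [[0.173, 0.985, -0.001], [0.985, -0.173, 0.0], [0.0, -0.001, -1.0]]
force: [-3.6, 1.5, -2.3]
opening: 0.263
gripper_force: 60.1
```

Run:
```python
from h import *
C=np.array([.476,-.0408]);show();tq(C)
for i in range(2): r.capture('top'); tq(C)
```

```text
[ 0.4565 -0.1535  0.0737] hd 80.04 tilt [-0.001  0.    -1.   ] F [-3.6  1.5 -2.3] M [0.03 0.61 0.27] op 0.2631905473940496 60.07363021373749 22.1167
torque about nut -0.164
torque about nut -0.01
torque about nut -0.047
```

Request:
{"fn": "jog_arm", "kwargs": {"deltas": "-1 -0.01 -0.005 0 0 0 0;-1 -0.03 -0.005 0 0 0 0;-1 -0.06 -0.005 0 0 0 0;-1 -0.1 -0.005 0 0 0 0;-1 -0.15 -0.005 0 0 0 0;-1 -0.2 -0.005 0 0 0 0;-1 -0.26 -0.005 0 0 0 0;-1 -0.32 -0.005 0 0 0 0;-1 -0.4 -0.005 0 0 0 0;-1 -0.4 -0.005 0 0 0 0"}}

```text
time_s: 23.05
ee_pos: [0.4424, -0.2353, 0.0741]
orientation: [[0.175, 0.985, 0.001], [0.985, -0.175, -0.001], [-0.001, 0.002, -1.0]]
force: [-0.1, -0.7, -2.4]
opening: 0.268
gripper_force: 60.0
```

Run:
```python
from nutfit import *
show(); hexfit(3)
P=np.concatenate([cloud(cap('side')).reshape(-1,3) for i in range(3)])
q=P[(P[:,2]>.064)&(P[:,2]<.11)&(abs(P[:,0]-.46)<.07)&(P[:,1]<-.07)&(P[:,1]>-.22)]
for y in np.arange(-.21,-.06,.02): k=q[abs(q[:,1]-y)<.01]; print(round(y,2),len(k),np.round([*np.percentile(k[:,2],[5,90]),*np.percentile(k[:,0],[3,97])],3) if len(k) else '')
```

```text
[ 0.4424 -0.2353  0.0741] hd 79.92 tilt [ 0.001 -0.001 -1.   ] F [-0.1 -0.7 -2.4] M [-0.19  0.05 -0.03] op 0.2676855294458169 59.998494386672974 23.05
side 159 [ 99.27  28.77 474.44 -41.67] [(np.float64(99.3), 29), (np.float64(99.3), 29), (np.float64(99.3), 29), (np.float64(99.3), 29)]
top 72 [ 29.25  28.32 473.79 -42.21] [(np.float64(29.3), 28), (np.float64(29.3), 28), (np.float64(29.3), 28), (np.float64(29.3), 28)]
-0.21 68 [0.083 0.095 0.423 0.458]
-0.19 59 [0.075 0.086 0.435 0.457]
-0.17 87 [0.074 0.086 0.436 0.446]
-0.15 73 [0.074 0.087 0.426 0.451]
-0.13 0 
-0.11 0 
-0.09 0 
-0.07 0
```

Request:
{"fn": "jog_arm", "kwargs": {"deltas": "-1 -0.02 0.03 0 0 0 -0.035;-1 -0.03 0.06 0 0 0 -0.074;-1 -0.04 0.1 0 0 0 -0.113;-1 -0.05 0.14 0 0 0 -0.152;-1 -0.06 0.18 0 0 0 -0.191;-1 -0.07 0.22 0 0 0 -0.23;-1 -0.09 0.26 0 0 0 -0.269;-1 -0.1 0.26 0 0 0 -0.308;-1 -0.1 0.26 0 0 0 -0.347;-1 -0.1 0.26 0 0 0 -0.38"}}

```text
time_s: 24.33
ee_pos: [0.4902, -0.2607, 0.0738]
orientation: [[-0.856, 0.518, -0.0], [0.518, 0.856, 0.0], [0.0, 0.0, -1.0]]
force: [0.0, -0.1, -2.4]
opening: 0.262
gripper_force: 60.0
```

Run:
```python
from h import *
show(); r.capture('side'); show()
```

```text
[ 0.4902 -0.2607  0.0738] hd 148.83 tilt [-0.  0. -1.] F [ 0.  -0.1 -2.4] M [-0.1  -0.12 -0.01] op 0.26218973307971427 59.99795436859131 24.3333
[ 0.4901 -0.2607  0.0738] hd 149.13 tilt [-0. -0. -1.] F [-0.4 -0.6 -3. ] M [-0.04 -0.01  0.02] op 0.2625164970038813 59.999268651008606 24.3833
```

Request:
{"fn": "jog_arm", "kwargs": {"deltas": "-1 0 0 0.1 0 0 0;-1 0 0 0.2 0 0 0;-1 0 0 0.28 0 0 0;-1 0 0 0.32 0 0 0;-1 0 0 0.345 0 0 0;-1 0 0 0.36 0 0 0;-1 0 0 0.367 0 0 0;-1 0 0 0.367 0 0 0;0 0 0 0.367 0 0 0;0 0 0 0.367 0 0 0"}}

```text
time_s: 25.22
ee_pos: [0.4907, -0.2614, 0.0013]
orientation: [[-0.852, 0.523, 0.002], [0.523, 0.852, -0.001], [-0.002, 0.0, -1.0]]
force: [0.2, 0.5, -0.0]
opening: 0.374
gripper_force: 0.0
```

Request:
{"fn": "jog_arm", "kwargs": {"deltas": "0 0 0 0 0 0 0;0 0 0 -0.1 0 0 0;0 0 0 -0.25 0 0 0;0 0 0 -0.45 0 0 0;0 0 0 -0.65 0 0 0;0 -0.2 -0.2 -0.65 0 0 0;0 -0.35 -0.35 -0.65 0 0 0;0 -0.35 -0.35 -0.65 0 0 0;0 -0.35 -0.35 -0.65 0 0 0;0 -0.35 -0.35 -0.65 0 0 0"}}

```text
time_s: 26.05
ee_pos: [0.5127, -0.3577, 0.1305]
orientation: [[-0.851, 0.525, 0.0], [0.525, 0.851, 0.0], [0.0, 0.0, -1.0]]
force: [0.1, -0.5, -0.3]
opening: 0.504
gripper_force: 0.0
```

Run:
```python
from nutfit import *
show(); hexfit(3)
P=np.concatenate([cloud(cap('side')).reshape(-1,3) for i in range(3)])
q=P[(P[:,2]>.008)&(P[:,2]<.03)&(abs(P[:,0]-.46)<.14)&(P[:,1]<-.16)&(P[:,1]>-.34)]
R=cv2.minAreaRect((q[:,:2]*1000).astype(np.float32)); print(R,cv2.boxPoints(R),np.percentile(q[:,2],[5,50,95]))
q=P[(P[:,2]>.016)&(P[:,2]<.03)&(P[:,0]>.5)&(P[:,0]<.68)&(P[:,1]<-.05)&(P[:,1]>-.17)]
d=q[:,:2]-[.4735,-.0425]; an=np.degrees(np.arctan2(d[:,1],d[:,0])); rr=np.hypot(*d.T); print(rr.max())
for R in(.08,.1,.12,.165): k=abs(rr-R)<.006; print(R,k.sum(),np.percentile(an[k],[5,50,95]) if k.any() else '',np.median(q[k][:,2]))
```

```text
[ 0.5127 -0.3577  0.1305] hd 148.35 tilt [ 0.  0. -1.] F [ 0.1 -0.5 -0.3] M [-0.04 -0.03  0.05] op 0.5038564660433915 0.0 26.05
side 235 [194.53  30.38 474.23 -41.89] [(np.float64(194.5), 30), (np.float64(194.5), 30), (np.float64(194.5), 30), (np.float64(194.5), 30)]
top 75 [ 43.29  28.11 473.87 -42.12] [(np.float64(43.3), 28), (np.float64(43.3), 28), (np.float64(43.3), 28), (np.float64(43.3), 28)]
((458.488525390625, -242.96420288085938), (69.28919982910156, 202.4470672607422), 58.52787399291992) [[ 354.06818 -219.66522]
 [ 526.7341  -325.35956]
 [ 562.9089  -266.26318]
 [ 390.24298 -160.56885]] [0.00896453 0.01212915 0.01479169]
0.1780542514069204
0.08 71 [-38.87892195 -32.79489197 -24.09588429] 0.020003485633835267
0.1 86 [-36.69698101 -32.34749784 -23.60721951] 0.019768694270738907
0.12 86 [-35.64932598 -31.17463327 -25.27692088] 0.02015211625415137
0.165 87 [-34.49311614 -30.74261239 -25.33191644] 0.01974231205986907
```

```bash
python3 -c "
from h import *
print(r.finish_job())"
```

```text
the job is handed in; nothing more can be done
None
```

I put the stem spanner on the square with its handle at the stop post, jammed the locknut at about 1.2 N m (wrist-force reading), laid the nut spanner flat on the bench clear of the stand, and handed the job in at about 26 s; the verdict wasn't shown.

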